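Release the air tube from the push-fit manifold

ROBOT

A 6-joint arm with a two-finger parallel gripper is mounted at the origin on a cart in front of the work surface, level with it; the furniture and walls round the work are solid. World frame = base frame: x ahead of the robot, y to its left, z up, the work surface at z = 0. Lengths are in mm, angles in rad, forces in N, time in s.
With the tool pointing down it reaches from about 400 to 925 mm from the base axis. Payload 12.5 kg.
Tool frame: the origin (TCP) lies at the very end of the fingers, on their centre line; the grasp point (between the pads) lies 19 mm behind it; z points along the fingers, y is the line along which they close (so a half turn about z gives the same grasp; the last joint's range is limited). The gripper opens to 95 mm and grips with 3 to 60 N. Pads are 20 mm wide; open, the fingers measure 119 mm over their backs; the gripper's body (75 mm by 180 mm) begins 59 mm behind the grasp point.
Start: joints at [1.092, 0.491, 1.559, -0, 1.092, -0.106], TCP at [227.625, 582.094, 214.661] pointing down, gripper open.
Joint ranges: [-3.1, 3.1], [-0.84, 2.19], [0.05, 2.79], [-1.13, 4.28], [0.06, 2.93], [-2.69, 2.69]. Speed limits (rad/s): [2.22, 2.22, 2.79, 3.14, 3.14, 3.14].

INTERFACE

Orientations are given as [roll, pitch, yaw] about the fixed x, y, z axes, in that order (R = Rz(yaw) Ry(pitch) Rx(roll)).
In Python, from cell import state, imaging, env, spot_in, mark_of gives the robot as it stands. The module is installed in compiled form; this text tells all that it offers.
- The arm moves only by the tool step_arm, never from a script. Its argument "increments" is a list of rows, each an object with "slide": the shift along the tool's x, y, z in m, a list of three; "roll": the turn about the tool's z in rad. A call has 1 to 5 rows; each row is the pose to reach, as a shift and turn from the pose commanded when the call began, along the tool's axes at that moment; what a row does not reach only later rows make up. A row lasts 1/8 s, in which the tool goes at most 62.5 mm and 10.7 degrees, less where a joint would pass 70% of its speed; a pose out of reach is approached as far as the arm can. A call with a gripper value outside its range is refused whole. "fingers" is the opening, from 0 (shut) to 1 (fully open), set as the call begins (left out, the last holds). The fingers move at their own pace and stop on an object; the grip force is fixed at half the most. Time passes only in rows, so rows that repeat a pose let the fingers close. It gives the time, the measured TCP pose, the force, the opening and the grip force at its end, in the units of the state.
- state(): the state, without advancing time (a new reading comes with each control period).
- imaging.read_camera(name): name is "side" or "top" or "wrist"; returns a dict with "color" (420x560x3 uint8, red, green, blue), "z_map" (420x560 float32, mm along the optical axis (not along the pixel's ray), 0 where there is no reading), "intrinsics" (3x3 intrinsics, pixels), "camera_from_world" (4x4, takes a point from world to camera coordinates). Camera axes: x right, y up, looking along -z (the intrinsics and any distortion apply to the point x, -y, -z); pixel columns grow to the right and rows downward; lengths in mm; the calibration is good to about 2 mm. A picture is of the moment at which its call begins.
- env.job_done(): hands the job in; it is judged then, once.
Trained networks look in the newest picture that a camera, given by its name, has taken for a name from the list of things; names that differ only in an ending like _2 or _b are one class to them, and where a whole thing is asked for, a point or a joint stands for the part that bears it (a point fixed in the world has none). Each returns a list of dicts, best first, with "confidence" (0 to 1); they miss things now and then, are a little off and sometimes report something else, mostly with a low value. They report only what shows in the picture. A call takes as long as a camera call. They do not tell look-alikes from the thing itself.
- spot_in(camera, target): "bbox" ([left, top, right, bottom] in pixels, round what is visible of it).
- mark_of(camera, target): "uv" ([column, row] in pixels: a listed point, or the origin of a listed thing).
The state is a dict: "t": time; "joints": joint angles; "qvel": joint speeds; "tau": joint torques, N m; "eef_pos": TCP position; "tcp_rot": TCP orientation; "ft_force": force on the tool from outside, world axes, zero at the start; "moment": the same for the moment, N m; "opening": opening from 0.0 (shut) to 1.0 (fully open); "grip_force": force on a finger pad.
Only numpy, scipy, OpenCV 4.12 (cv2) and the standard library are available. Lean on these libraries where they do the work, as an engineer would, in place of code of your own. Each camera call takes 0.05 s, during which the arm holds its last target. There are 200 camera calls.

TASK

Take the rigid air tube out of the push-fit fitting in the aluminium manifold: slide the grey release fork in under the manifold's lips until its prongs come gently but firmly to rest against the adjustable end stop, so that its ramps hold the collet ring down, then pull the tube straight up and out. Stand the tube, ferrule end down, in the mug and leave the fork in place holding the collet down. Do not force anything or wrench the tube while it is still locked, and leave the other things alone.

Things in the scene. Friction and masses are not known exactly. Their poses are not given: they have to be found in the camera images.
- manifold: aluminium block fixed to the table, 124 x 78 mm, 60 mm high, with one vertical bore; origin on the table under the bore's axis, z up. On its top is a dark steel guide into which the fork slides along the block's +x. The guide: two side walls (inner faces at y = +-31.5 mm), each with a lip overhanging inward to y = +-24 mm, from x = -34 to +76 mm
- guide_mouth (a point): middle of the guide's open end (manifold x = -46 mm), at the height of the lips' undersides (75 mm above the table; lip tops at 80 mm). From x = -46 to -34 mm the guide has flared lead-ins, 4 mm wider at each side and higher at the mouth
- end_stop: steel bracket across the guide's far end, at manifold x = +70 mm, carrying the stop bar (58 x 13 mm, 7 mm thick, across the guide) on a set screw. The bar's face, which the prong tips meet, is set differently each time, anywhere from manifold x = +34 to +60 mm (fork origin then at x = -10 to +16 mm): its place is not given and must be felt. It does not yield; 35 N on it is too much
- bore_top (a point): centre of the bore at the block's top face, 60 mm above the table. Inside, two jaws stand over the shoulder of the tube's ferrule and lock the tube, which then has about 0.5 mm of play; pressing the collet draws them apart. A seal also rubs on the ferrule, with about 4 to 9 N
- collet_top (a point): centre of the top face of the black collet ring (42 mm outside, 24 mm inside diameter) round the tube on top of the manifold; 69 mm above the table when it is up, 5 mm lower when the fork is home
- collet (a joint): how far the collet ring is pressed down, m: 0 up (locked), 0.0045 to 0.005 held down by the fork (limit 0.006); a spring pushes it up with about 6 N at 0 and 14 N at 0.005; the tube is free from about 0.004 on
- tube: rigid straight tube standing in the bore, 165 mm long, 90 g; origin at the centre of its foot (10 mm above the table when seated), z along it to the upper end. Lower 30 mm: brass ferrule of 21 mm diameter; the rest steel, 14 mm diameter. The foot must rise 70 mm to clear the lips
- tube_top (a point): centre of the tube's upper end, 165 mm from its foot
- fork: loose grey release fork, 110 g, lying flat: a plate 60 mm wide, 11 mm thick, flat on top, with two prongs (16 mm wide, 28 mm slot between) towards its +x. Origin in the slot on the middle line, level with the plate's underside; when home it is near the bore axis, 64 mm above the table, with fork x along manifold x and the flat top against the lips. Side slack in the guide 1.5 mm
- fork_tab (a point): point to grip on the fork's upright tab (24 mm along fork x, 16 mm across y, top 52 mm above the fork's underside); this point is at x = -105 mm, 35 mm above the fork's underside
- mug: striped mug, 82 mm outside diameter, about 70 mm inside, 95 mm high, floor 7 mm thick; origin on the table under it but 17 mm off the cup's centre (cup centre at y = +17 mm, handle towards -y)
- mug_mouth (a point): centre of the mug's mouth, at the height of the rim
- petri_2: bystander: petri dish, 87 mm wide, 14 mm high, origin under its centre
- paper_tape: bystander: low roll of tape, 98 mm wide, 25 mm high, origin under its centre
- dropper: bystander: dropper bottle, 35 mm wide, 131 mm high, origin under its centre
- fork_tip (a point): middle between the prong tips, level with the fork's flat top: fork x = +44 mm, 11 mm above its underside. The prongs are 3.5 mm thick here; undersides slope down to the full 11 mm at fork x = +12 mm. Slot ends at x = -34 mm, plate at -120 mm. Ramps meet the collet when the fork origin is at manifold x = -65 mm; sliding takes 4 to 16 N from there, then it stops hard
Not all that is in view belongs to the job. Leave any red look-alike of the tube alone.

How it is judged (in metres and radians):
On the way, in this order (a step that is already met when the one before it is completed fails the run):
1. the fork is home under the lips, pressing on the end stop (over 2 N), and holds the collet down at least 4 mm, the tube still in its bore (contact force between fork and end_stop above 2 N and angle between the x axis of fork and the x axis of manifold, either way round below 0.1 rad and value of joint collet above 0.004 m and z of tube in the frame of manifold below 0.016 m), for 0.1 s.
2. the tube is clear of the fitting, the collet still held down by the fork (z of tube in the frame of manifold above 0.08 m and value of joint collet above 0.004 m and contact force between fork and manifold above 1 N), for 0.1 s.
At the end, for the whole second after the job is handed in: the tube stands at rest in the upright mug, ferrule end down (foot within 40 mm of the mug's centre line and lower than 40 mm, upper end above 100 mm); the fork is still in the guide (its origin no more than 14 mm short of the bore axis) holding the collet down at least 4 mm (horizontal distance between tube and mug_mouth below 0.04 m and height (world z) of tube below 0.04 m and height (world z) of tube_top above 0.1 m and angle between mug's own z axis and vertical below 0.1 rad and linear speed of tube below 0.02 m/s and value of joint collet above 0.004 m and x of fork in the frame of manifold above -0.014 m); the robot touches nothing.
It fails at once if the fork is rammed against the end stop with more than 35 N (contact force between fork and end_stop above 35 N).
It fails at once if the fork is jammed in the manifold (contact forces of more than 110 N, all sides added up, where a well-seated fork has about 45) (contact force between fork and manifold above 110 N).
It fails at once if the tube is wrenched against the manifold with more than 40 N (contact force between tube and manifold above 40 N).
It fails at once if the mug is shoved more than 40 mm or tipped (distance of mug from where it was at the start of the episode above 0.04 m or angle between mug's own z axis and vertical above 0.5 rad).
It fails at once if a bystander is moved more than 30 mm or tipped (distance of any of petri_2, paper_tape, dropper from where it was at the start of the episode above 0.03 m or angle between dropper's own z axis and vertical above 0.5 rad).
It also fails if it takes over 72 s, if anything falls off the work surface, if the arm or the gripper's body presses on something with over 40 N, if the wrist force passes 120 N, or if a joint passes its speed limit or range.

## Working session

There is one attempt and no reset: what is moved stays moved. The work goes in short steps, Python scripts to look and compute and a tool call to move; the robot and the scene stay as the last step left them, time stands still between calls to the robot, and variables do not carry over. Pictures are saved under pics/ and viewed, at most 10 in all, crops included, and the job is handed in when it is done.

Besides the shell and the picture viewer there is one more tool, called after "Emit:" in YAML: its name, and indented under it one key for each argument. step_arm: Moves the arm, as the interface text tells. Its arguments: {"type":"object","properties":{"increments":{"type":"array"},"fingers":{"type":"number"}},"required":["increments"]}

```bash
mkdir -p pics
cat > h.py <<'E'
import numpy as np, cv2
from cell import state, imaging, env, spot_in, mark_of
from scipy.spatial.transform import Rotation as R
def cam(n): return imaging.read_camera(n)
def ray(c,uv):
    K=np.array(c["intrinsics"]);T=np.linalg.inv(np.array(c["camera_from_world"]))
    d=np.linalg.inv(K)@[uv[0],uv[1],1]; d=np.array([d[0],-d[1],-d[2]])
    return T[:3,3],T[:3,:3]@d
def atz(c,uv,z):
    o,d=ray(c,uv); return o+d*(z-o[2])/d[2]
def deep(c,uv):
    o,d=ray(c,uv); u,v=int(round(uv[0])),int(round(uv[1])); 
    p=c["z_map"][max(v-1,0):v+2,max(u-1,0):u+2]; p=p[p>0]
    return o+d*np.median(p) if p.size else None
def cloud(c):
    K=np.array(c["intrinsics"]);T=np.linalg.inv(np.array(c["camera_from_world"]))
    v,u=np.mgrid[0:420,0:560]; z=c["z_map"]
    d=np.stack([u,v,np.ones_like(u)],-1)@np.linalg.inv(K).T
    P=d*z[...,None]; P[...,1]*=-1;P[...,2]*=-1
    W=P@T[:3,:3].T+T[:3,3]; W[z<=0]=np.nan
    return W
def save(c,n): cv2.imwrite("pics/"+n,c["color"][:,:,::-1])
E
python3 - <<'E'
from h import *
np.set_printoptions(precision=1,suppress=True)
H=dict(manifold=0,guide_mouth=75,end_stop=None,bore_top=60,collet_top=69,tube=10,tube_top=175,fork=0,fork_tab=35,fork_tip=11,mug=0,mug_mouth=95,petri_2=0,paper_tape=0,dropper=0)
s=state();print(s)
for n in("top","side"):
    c=cam(n);save(c,n+"0.png")
    for k,z in H.items():
        for m in mark_of(n,k)[:2]:
            print(n,k,np.round(m["confidence"],2),np.array(m["uv"]),atz(c,m["uv"],z) if z is not None else None,deep(c,m["uv"]))
E
```

```text
{'t': 0.0, 'joints': array([ 1.1,  0.5,  1.6,  0. ,  1.1, -0.1]), 'qvel': array([-0., -0., -0., -0., -0.,  0.]), 'tau': array([  0. , -61.3, -25.8,   0.1,   0. ,  -0. ]), 'eef_pos': array([227.5, 581.9, 214. ]), 'tcp_rot': array([-3.1, -0. ,  2.8]), 'ft_force': array([ 0.2, -0.5, -0.4]), 'moment': array([-0.,  0., -0.]), 'grip_force': 0.0, 'opening': 0.9994802048957949}
top manifold 0.84 [286.3 199.8] [575.9  55.1   0. ] [572.9  55.   45.2]
top guide_mouth 0.64 [267.2 200.4] [570.9 112.8  75. ] [572.1 113.4  57.9]
top end_stop 0.68 [303.9 196.8] None [579.3   1.   63.5]
top collet_top 0.54 [281.6 197.9] [577.6  69.   69. ] [570.4  67.7 173.4]
top tube 0.57 [280.  164.5] [687.4  71.7  10. ] [671.8  70.1 129.4]
top tube 0.55 [275.9 230.6] [479.3  90.7  10. ] [477.9  86.9 164.9]
top tube_top 0.61 [283.6 194.2] [580.7  61.7 175. ] [588.4  62.5  73.6]
top tube_top 0.59 [279.8 159.2] [681.1  69.6 175. ] [682.5  69.7 164.7]
top fork 0.87 [210.  212.3] [543.6 298.2   0. ] [543.6 298.2  -0.1]
top fork 0.42 [279.5 194.5] [593.4  76.2   0. ] [588.2  75.1  68.2]
top fork_tab 0.76 [174.4 209.7] [
[... 1504 characters left out ...]
.5] [552.2 404.3  35. ] [550.3 389.4  41.6]
side fork_tab 0.6 [291.2 236.3] [579.1 111.3  35. ] [567.8  54.8  67.9]
side fork_tip 0.88 [271.9 222.3] [547.  250.6  11. ] [550.4 274.6  -1.6]
side mug 0.65 [361.6 342.7] [ 639.7 -265.     0. ] [ 630.7 -284.9   21.1]
side mug 0.22 [296.3 237.6] [604.  160.7   0. ] [579.5  46.9  67. ]
side mug_mouth 0.57 [365.9 298.4] [ 647.1 -251.2   95. ] [ 664.1 -214.    63. ]
side petri_2 0.88 [216.4 249.9] [373.1 143.4   0. ] [373.3 136.3   4.2]
side paper_tape 0.7 [207.8 225.2] [351.2 297.8   0. ] [353.3 249.4  24.9]
side dropper 0.79 [338.8 223.2] [751.4 218.4   0. ] [746.9 205.5   7.2]
side dropper 0.27 [272.6 221.3] [553.2 277.7   0. ] [553.6 280.7  -1.5]
```

```bash
python3 - <<'E'
import cv2
a=cv2.imread("pics/top0.png");b=cv2.imread("pics/side0.png")
a=cv2.resize(a[120:300,130:430],(800,480),interpolation=cv2.INTER_CUBIC)
cv2.imwrite("pics/t0c.png",a)
b=cv2.resize(b[140:390,180:430],(600,600),interpolation=cv2.INTER_CUBIC)
cv2.imwrite("pics/s0c.png",b)
E
python3 - <<'E'
from h import *
np.set_printoptions(precision=1,suppress=True)
for n in("top","side"):
    c=cam(n);W=cloud(c).reshape(-1,3)
    def box(x0,x1,y0,y1,z0,z1):
        m=(W[:,0]>x0)&(W[:,0]<x1)&(W[:,1]>y0)&(W[:,1]<y1)&(W[:,2]>z0)&(W[:,2]<z1);return W[m]
    for nm,b in dict(fork=(480,620,220,440,7,16),tab=(500,600,360,440,44,60),lips=(480,680,-40,140,76,84),tube=(540,620,20,110,100,182),mug=(560,720,-340,-180,90,100)).items():
        p=box(*b)
        if len(p)<5: print(n,nm,len(p));continue
        r=cv2.minAreaRect(p[:,:2].astype(np.float32));print(n,nm,len(p),p.mean(0),"med",np.median(p,0),"rect",np.round(r[0],1),np.round(r[1],1),round(r[2],1))
E
```

```text
top fork 502 [552.1 329.2  10.6] med [551.6 334.6  10.2] rect [552.2 329.2] [219.5 130.9] 87.4
top tab 39 [553.6 397.4  51. ] med [554.3 397.7  50.8] rect [553.3 397.2] [23.5 15.5] 88.6
top lips 290 [579.9  48.3  79.6] med [582.2  50.4  79.4] rect [581.3  48.8] [132.5 138.4] 59.3
top tube 28 [574.3  66.1 162. ] med [573.2  66.3 171.9] rect [575.4  66.4] [11.4 12.7] 88.9
top mug 100 [ 642.6 -251.7   93.7] med [ 637.  -253.9   93. ] rect [ 643.1 -247.3] [81.4 92.8] 87.4
side fork 281 [555.1 324.4  11.1] med [554.9 329.   11.3] rect [555.4 327.9] [163.4  59.6] 89.4
side tab 23 [555.3 392.7  49.9] med [555.  389.2  50.1] rect [555.9 394.3] [15.  18.6] 8.1
side lips 336 [580.8  47.8  79.7] med [576.2  49.6  80. ] rect [584.1  51.5] [190.4 121.1] 12.6
side tube 141 [577.2  60.9 140.6] med [577.   60.6 142. ] rect [578.3  65.3] [18.6 10.8] 75.5
side mug 294 [ 649.8 -250.8   93. ] med [ 648.5 -252.    93.3] rect [ 650.6 -249.4] [83.1 83. ] 82.2
```

View pics/t0c.png

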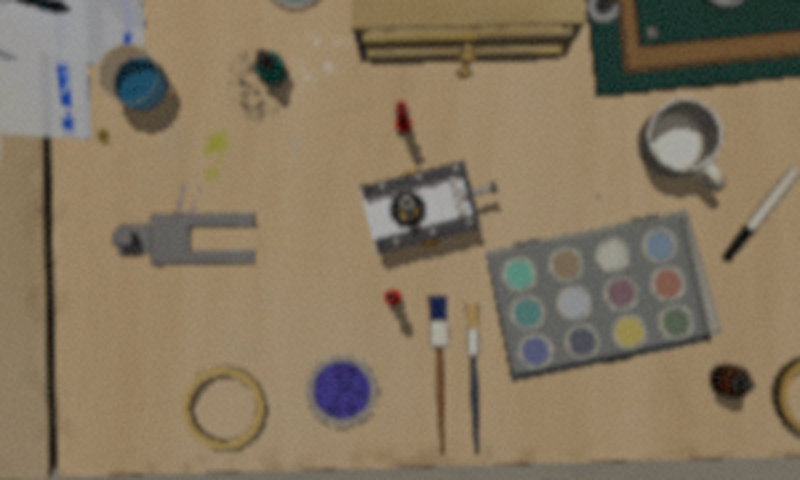

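View pics/s0c.png

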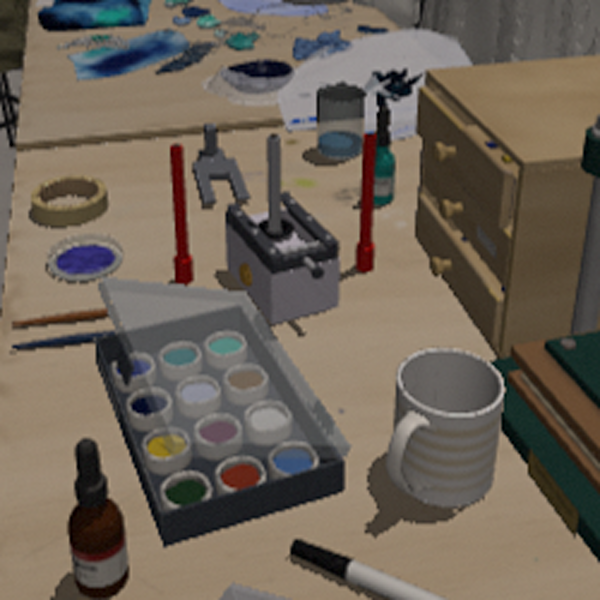

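The top view shows the fork at left with its tab at about (128,240) px and its prongs pointing right. The manifold is at (420,210), turned about 13°, with red look-alike tubes at (403,118) and (393,298), and the mug is at (680,140). The side view agrees: the grey tube stands in the manifold between the two red ones. Next I go over the fork and manifold for a close look.

```bash
cat >> h.py <<'E'
def go(p,yaw=None,s=None):
    s=s or state(); M=R.from_euler("xyz",s["tcp_rot"]).as_matrix()
    sl=M.T@(np.array(p,float)-s["eef_pos"])/1000
    y=np.arctan2(M[1,0],M[0,0]); d=0 if yaw is None else -((yaw-y+np.pi)%(2*np.pi)-np.pi)
    print("slide",np.round(sl,4),"roll",round(d,4),"yawnow",round(y,4),"tilt",np.round(M[2],4))
E
python3 -c "
from h import *
go([555,210,330],1.571)"
```

```text
slide [-0.4404 -0.2273 -0.1154] roll 1.1978 yawnow 2.7688 tilt [ 0.e+00  1.e-04 -1.e+00]
```

Emit:
step_arm:
  increments:
    - {"slide":[-0.05,-0.025,-0.03],"roll":0.15}
    - {"slide":[-0.1,-0.05,-0.06],"roll":0.3}
    - {"slide":[-0.15,-0.075,-0.09],"roll":0.45}
    - {"slide":[-0.2,-0.1,-0.115],"roll":0.6}
    - {"slide":[-0.25,-0.125,-0.115],"roll":0.75}

```text
t: 2.33
eef_pos: [416.3, 373.5, 331.8]
tcp_rot: [3.138, -0.001, 2.014]
ft_force: [0.3, -0.5, -0.5]
opening: 0.998
grip_force: 0.0
```

```bash
python3 -c "
from h import *
go([555,210,330],1.571)"
```

```text
slide [-0.2071  0.0552  0.0019] roll 0.443 yawnow 2.014 tilt [ 7.0e-04  3.8e-03 -1.0e+00]
```

Emit:
step_arm:
  increments:
    - {"slide":[-0.05,0.015,0],"roll":0.12}
    - {"slide":[-0.1,0.03,0],"roll":0.24}
    - {"slide":[-0.15,0.042,0],"roll":0.36}
    - {"slide":[-0.207,0.055,0.002],"roll":0.443}
    - {"slide":[-0.207,0.055,0.002],"roll":0.443}

```text
t: 2.95
eef_pos: [556.0, 209.0, 327.0]
tcp_rot: [-3.141, 0.001, 1.571]
ft_force: [-0.3, 0.5, 0.2]
opening: 0.997
grip_force: 0.0
```

Run:
```python
from h import *
np.set_printoptions(precision=1,suppress=True)
print(state()["eef_pos"])
c=cam("wrist");cv2.imwrite("pics/w1.png",c["color"][:,:,::-1])
T=np.linalg.inv(np.array(c["camera_from_world"]));print(T[:3,3],T[:3,2])
for k,z in dict(guide_mouth=75,bore_top=60,collet_top=69,tube_top=175,fork=0,fork_tab=35,fork_tip=11).items():
    for m in mark_of("wrist",k)[:2]: print(k,round(m["confidence"],2),np.array(m["uv"]),atz(c,m["uv"],z))
W=cloud(c).reshape(-1,3);ok=~np.isnan(W[:,0])
np.save("w1.npy",W)
for nm,b in dict(fork=(480,620,220,440,7,16),tab=(500,600,360,440,44,60),lips=(480,680,-40,140,77,84),tube=(540,620,20,110,100,182)).items():
    p=W[ok&(W[:,0]>b[0])&(W[:,0]<b[1])&(W[:,1]>b[2])&(W[:,1]<b[3])&(W[:,2]>b[4])&(W[:,2]<b[5])]
    if len(p)>5:
        r=cv2.minAreaRect(p[:,:2].astype(np.float32));print(nm,len(p),p.mean(0),np.round(r[0],1),np.round(r[1],1),round(r[2],1))
```

```text
[556. 209. 327.]
[557.9 281.  496.8] [-0.   0.3  1. ]
guide_mouth 0.58 [293.9 251.2] [572.3 105.5  75. ]
bore_top 0.82 [296.  270.5] [576.5  66.2  60. ]
collet_top 0.72 [297.  273.8] [577.8  64.9  69. ]
tube_top 0.52 [304.  311.6] [582.   67.7 175. ]
fork 0.55 [282.8 125.8] [555.1 289.9   0. ]
fork_tab 0.59 [284.4  44. ] [557.5 399.   35. ]
fork_tip 0.56 [302.8 310.2] [592.1 -38.1  11. ]
fork 2800 [557.  335.1  10.7] [557.  332.2] [163.4  59.3] 89.4
tab 245 [557.6 398.1  51.3] [557.7 398.9] [24.6 15. ] 89.5
lips 802 [580.1  66.6  79.9] [585.5  53. ] [189.7 123.5] 11.2
tube 103 [579.7  68.  173.8] [579.6  67.3] [13.1 12.8] 85.1
```

View pics/w1.png

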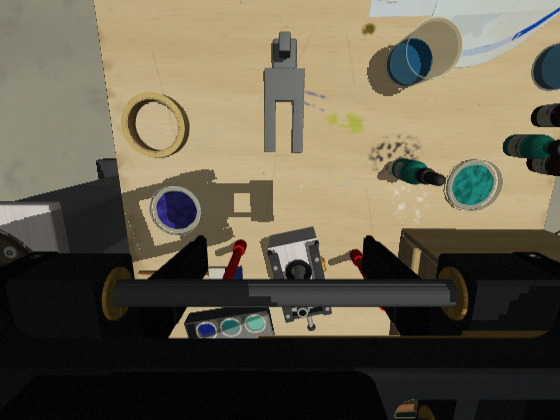

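The wrist view shows the fork squarely with its tab at (284,45) px. The manifold's mouth is at (292,240), the collet at (297,272), and the red tubes stand left and right. Now I fit the guide's axis from the depth.

Run:
```python
from h import *
from scipy.optimize import minimize
def fit(W,nm):
    W=W.reshape(-1,3); W=W[~np.isnan(W[:,0])]
    p=W[(W[:,2]>77)&(W[:,2]<83)&(np.hypot(W[:,0]-578,W[:,1]-60)<85)&(W[:,1]>-5)][:,:2]
    # points should lie in band 24<|y|<39 : penalise outside
    def cost(v):
        a=v[0];d=p-[v[1],65.0];y=np.abs(-np.sin(a)*d[:,0]+np.cos(a)*d[:,1])
        e=np.maximum(0,24-y)+np.maximum(0,y-39); return np.minimum(e,4).sum()
    best=min(((cost([np.radians(t),x]),t,x) for t in np.arange(-86,-68,.5) for x in np.arange(570,588,.5)))
    t0=[(t,x) for t in np.arange(-86,-68,.5) for x in np.arange(570,588,.5) if cost([np.radians(t),x])<best[0]*1.03+1]
    a=np.radians(np.mean([t for t,_ in t0]));d=p-[np.mean([x for _,x in t0]),65.]
    y=-np.sin(a)*d[:,0]+np.cos(a)*d[:,1]; x=np.cos(a)*d[:,0]+np.sin(a)*d[:,1]
    print(nm,len(p),best,np.mean(t0,0),"y pct -",np.percentile(y[y<0],[3,50,97]).round(1),"+",np.percentile(y[y>0],[3,50,97]).round(1),"x",np.percentile(x,[1,99]).round(1))
fit(np.load("w1.npy"),"wrist")
for n in("top","side"): fit(cloud(cam(n)),n)
go([557.5,401,150],1.562)
```

```text
wrist 735 (np.float64(60.624955717623145), np.float64(-77.5), np.float64(580.5)) [-77.25 580.5 ] y pct - [-37.7 -30.6 -24.2] + [23.9 30.7 37.3] x [-47.5  72.1]
top 192 (np.float64(42.90374856064091), np.float64(-78.5), np.float64(576.0)) [-78.15 575.75] y pct - [-36.9 -30.  -16.4] + [17.2 30.9 37.7] x [-46.3  73. ]
side 287 (np.float64(50.581578856036536), np.float64(-78.0), np.float64(578.0)) [-77.94444444 577.88888889] y pct - [-37.8 -31.3  -4.2] + [23.9 30.4 37.3] x [-44.8  73.9]
slide [0.1885 0.0048 0.1778] roll 0.0149 yawnow 1.5769 tilt [ 2.e-04  3.e-04 -1.e+00]
```

Emit:
step_arm:
  increments:
    - {"slide":[0.05,0,0.04],"roll":0.015}
    - {"slide":[0.1,0,0.08],"roll":0.015}
    - {"slide":[0.15,0.001,0.13],"roll":0.015}
    - {"slide":[0.188,0.002,0.18],"roll":0.015}
    - {"slide":[0.188,0.002,0.22],"roll":0.015}

```text
t: 4.08
eef_pos: [554.5, 402.5, 105.9]
tcp_rot: [3.141, -0.001, 1.564]
ft_force: [0.8, -0.7, -0.9]
opening: 1.001
grip_force: 0.0
```

Run:
```python
from h import *
np.set_printoptions(precision=1,suppress=True)
c=cam("wrist");save(c,"w2.png")
W=cloud(c).reshape(-1,3)
p=W[(abs(W[:,0]-556)<25)&(abs(W[:,1]-398)<30)&(W[:,2]>44)&(W[:,2]<58)]
print(len(p)); 
if len(p)>5:
    r=cv2.minAreaRect(p[:,:2].astype(np.float32));print(p.mean(0),r)
for m in mark_of("wrist","fork_tab"): print(m,atz(c,m["uv"],35))
go([556,400,25],1.562)
```

```text
599
[557.4 400.4  51.3] ((557.5996704101562, 399.4783630371094), (23.376874923706055, 15.921049118041992), 89.4116439819336)
{'uv': [286.7, 224.3], 'confidence': 0.69} [558.4 398.8  35. ]
slide [0.  0.  0.1] roll 0.0006 yawnow 1.5626 tilt [-0. -0. -1.]
```

Emit:
step_arm:
  increments:
    - {"slide":[0.0,0.001,0.04],"roll":0}
    - {"slide":[0,0.001,0.081],"roll":0}
    - {"slide":[0,0.001,0.081],"roll":0}

```text
t: 4.55
eef_pos: [555.8, 399.1, 26.2]
tcp_rot: [-3.139, 0.001, 1.56]
ft_force: [-0.8, 0.2, 0.5]
opening: 1.003
grip_force: 0.0
```

Emit:
step_arm:
  fingers: 0
  increments:
    - {"slide":[0,0,0],"roll":0}
    - {"slide":[0,0,0],"roll":0}
    - {"slide":[0,0,0],"roll":0}
    - {"slide":[0,0,0],"roll":0}
    - {"slide":[0,0,0],"roll":0}

```text
t: 5.18
eef_pos: [556.3, 399.9, 26.8]
tcp_rot: [3.141, -0.0, 1.561]
ft_force: [-0.4, -0.9, -0.1]
opening: 0.532
grip_force: 0.0
```

Emit:
step_arm:
  increments:
    - {"slide":[0,0,0],"roll":0}
    - {"slide":[0,0,0],"roll":0}
    - {"slide":[0,0,0],"roll":0}
    - {"slide":[0,0,0],"roll":0}
    - {"slide":[0,0,0],"roll":0}

```text
t: 5.8
eef_pos: [556.2, 399.9, 26.6]
tcp_rot: [-3.142, -0.0, 1.561]
ft_force: [-0.7, 0.9, -1.0]
opening: 0.17
grip_force: 30.0
```

Emit:
step_arm:
  increments:
    - {"slide":[0,0,-0.03],"roll":0}
    - {"slide":[0,0,-0.06],"roll":0}
    - {"slide":[0,0,-0.09],"roll":0}
    - {"slide":[0,0,-0.09],"roll":0}
    - {"slide":[0,0,-0.09],"roll":0}

```text
t: 6.42
eef_pos: [555.8, 399.6, 115.5]
tcp_rot: [-3.14, 0.001, 1.561]
ft_force: [0.2, -0.8, -1.4]
opening: 0.165
grip_force: 30.0
```

Run:
```python
from h import *
s=state();print(s["eef_pos"],s["ft_force"],s["moment"],s["opening"],s["grip_force"])
for n in("wrist","side"):
    c=cam(n);save(c,n+"3.png")
    W=cloud(c).reshape(-1,3)
    p=W[(abs(W[:,0]-556)<50)&(abs(W[:,1]-310)<70)&(W[:,2]>60)&(W[:,2]<135)]
    A=np.c_[p[:,0]-556,p[:,1]-310,np.ones(len(p))]
    q=np.linalg.lstsq(A,p[:,2],rcond=None)[0] if len(p) else None
    if q is not None:
        for _ in range(4):
            k=abs(A@q-p[:,2])<4; q=np.linalg.lstsq(A[k],p[k,2],rcond=None)[0]
        r=cv2.minAreaRect(p[k][:,:2].astype(np.float32));print(n,k.sum(),"slope",q.round(3),[np.round(v,1) for v in r], "ymin",p[k][:,1].min())
```

```text
[555.77047053 399.60094528 115.54258042] [ 0.1909996  -0.75713711 -1.40398693] [-0.04696403  0.04029851 -0.00214335] 0.16483575527536473 29.99142050743103
wrist 1051 slope [6.0000e-03 6.0000e-03 9.9546e+01] [array([557., 341.]), array([31.2, 23.9]), np.float64(0.5)] ymin 328.9513516544247
side 235 slope [-6.0000e-03  4.0000e-03  9.9728e+01] [array([554.9, 313.3]), array([132.4,  59.4]), np.float64(89.2)] ymin 246.65984933518382
```

```bash
python3 -c "
from h import *
go([532,273,90],1.789)"
```

```text
slide [-0.1268 -0.0224  0.0253] roll -0.2283 yawnow 1.5607 tilt [-0.001  -0.0019 -1.    ]
```

Emit:
step_arm:
  increments:
    - {"slide":[-0.03,-0.006,0],"roll":-0.08}
    - {"slide":[-0.06,-0.012,0],"roll":-0.16}
    - {"slide":[-0.095,-0.018,0.01],"roll":-0.228}
    - {"slide":[-0.127,-0.023,0.0255],"roll":-0.228}
    - {"slide":[-0.127,-0.023,0.0255],"roll":-0.228}

```text
t: 7.15
eef_pos: [531.0, 271.2, 89.4]
tcp_rot: [-3.138, 0.001, 1.787]
ft_force: [0.2, 0.7, -0.7]
opening: 0.164
grip_force: 30.0
```

```bash
cat > look.py <<'E'
from h import *
import sys
s=state();print(s["t"],s["eef_pos"].round(1),s["ft_force"].round(1),s["moment"].round(2),s["opening"],s["grip_force"])
C={n:cam(n) for n in("top","side")}
x0=np.array([578.2,65.]);a=np.radians(-77.5);u=np.array([np.cos(a),np.sin(a)]);v=np.array([-u[1],u[0]])
for n,c in C.items():
    W=cloud(c).reshape(-1,3);W=W[~np.isnan(W[:,0])];x=(W[:,:2]-x0)@u;y=(W[:,:2]-x0)@v
    def stat(nm,m):
        if m.sum()>5:
            r=cv2.minAreaRect(np.c_[x[m],y[m]].astype(np.float32)); print(n,nm,m.sum(),"x",np.percentile(x[m],[2,98]).round(1),"y",np.percentile(y[m],[2,50,98]).round(1),"z",np.median(W[m,2]).round(1),[np.round(q,1) for q in r])
    stat("fork",(x>-200)&(x<-50)&(abs(y)<45)&(abs(W[:,2]-75)<5))
    stat("lips+",(x>-30)&(x<60)&(y>15)&(y<45)&(abs(W[:,2]-80)<2.5))
    stat("lips-",(x>-30)&(x<60)&(y<-15)&(y>-45)&(abs(W[:,2]-80)<2.5))
    stat("tube",(abs(x)<15)&(abs(y)<15)&(abs(W[:,2]-140)<50)&(W[:,2]>90))
    b=cv2.resize(c["color"][(120 if n=="top" else 160):(260 if n=="top" else 300),180:380][:,:,::-1],(800,560),interpolation=cv2.INTER_CUBIC);cv2.imwrite("pics/%s_%s.png"%(n,sys.argv[1]),b)
E
python3 look.py a
```

```text
7.15 [531.  271.2  89.4] [ 0.2  0.7 -0.7] [-0.05 -0.    0.02] 0.1641012815785673 29.991104900836945
top fork 348 x [-168.3  -64.1] y [-32.8  -1.3  25.4] z 73.7 [array([-115.2,   -4. ]), array([108.6,  59.7]), np.float64(0.1)]
top lips+ 55 x [-28.3  58.6] y [21.8 28.3 35.3] z 79.5 [array([15.2, 29. ]), array([18.7, 88.8]), np.float64(84.5)]
top lips- 75 x [-25.8  59.2] y [-40.1 -33.3 -26.1] z 79.4 [array([ 15.8, -33.7]), array([88.1, 21. ]), np.float64(6.4)]
top tube 28 x [-7.7  3.9] y [-9.1 -3.6  3.7] z 172.7 [array([-2. , -2.7]), array([12.9, 11.4]), np.float64(75.2)]
side fork 340 x [-197.   -64.2] y [-30.4  -4.9  27.2] z 74.8 [array([-128.9,   -1.8]), array([141.6,  59.6]), np.float64(0.2)]
side lips+ 96 x [-25.1  59.1] y [23.3 29.6 37.3] z 80.0 [array([15.1, 30.2]), array([89.7, 14.5]), np.float64(0.1)]
side lips- 99 x [-25.9  55.7] y [-38.1 -32.7 -24.5] z 80.0 [array([ 14.5, -31.4]), array([86.8, 14.4]), np.float64(0.4)]
side tube 161 x [-2.1  7.6] y [-6.7 -2.3  3.9] z 136.1 [array([-0.2, -0.2]), array([11. , 17.4]), np.float64(65.0)]
```

View pics/side_a.png

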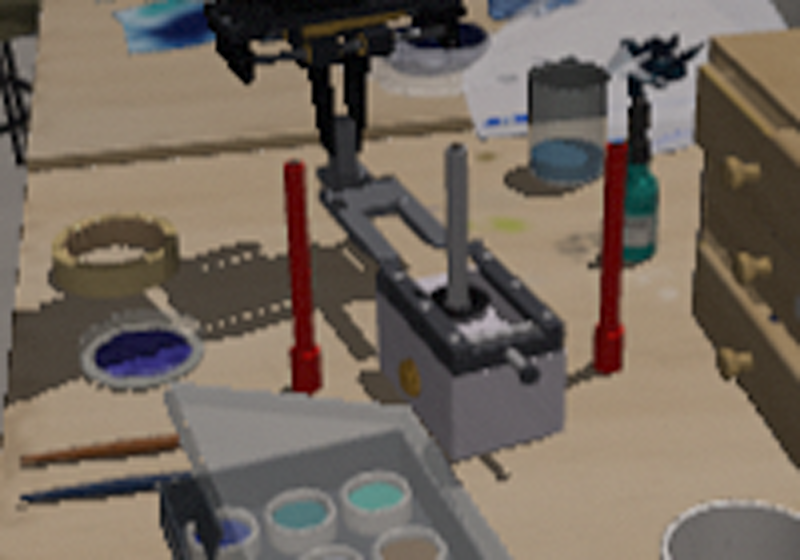

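The side view shows the fork level and lined up in front of the guide mouth, with prong tips at about (390,280) and (470,240) px. It sits about 1.3 mm to one side, so I correct that and enter.

Emit:
step_arm:
  increments:
    - {"slide":[0,0.0013,0],"roll":0}
    - {"slide":[-0.01,0.0013,0],"roll":0}
    - {"slide":[-0.02,0.0013,0],"roll":0}
    - {"slide":[-0.028,0.0013,0],"roll":0}
    - {"slide":[-0.036,0.0013,0],"roll":0}

```text
t: 7.88
eef_pos: [541.1, 237.7, 91.1]
tcp_rot: [-3.141, -0.0, 1.788]
ft_force: [0.0, 1.4, -2.6]
opening: 0.167
grip_force: 30.0
```

```bash
python3 look.py b
```

```text
7.875 [541.1 237.7  91.1] [ 0.   1.4 -2.6] [ 0.43  0.09 -0.03] 0.1673155341864298 29.99110758304596
top fork 276 x [-127.9  -51.8] y [-30.   -0.6  27.9] z 74.7 [array([-90.3,  -1.5]), array([80. , 59.7]), np.float64(0.3)]
top lips+ 62 x [-28.4  56.6] y [18.3 27.6 34.7] z 79.5 [array([14.3, 25.7]), array([18.1, 88.7]), np.float64(88.7)]
top lips- 65 x [-28.   57.2] y [-39.3 -33.3 -26.4] z 79.9 [array([ 15.3, -33. ]), array([13.8, 89.4]), np.float64(89.6)]
top tube 28 x [-7.7  3.9] y [-9.  -4.1  4. ] z 171.6 [array([-2. , -2.4]), array([12.5, 11.4]), np.float64(75.3)]
side fork 320 x [-180.9  -61.2] y [-28.8  -4.   27.8] z 75.3 [array([-118.5,    0.3]), array([ 59.1, 137.3]), np.float64(89.3)]
side lips+ 98 x [-26.   58.7] y [24.  29.6 37.2] z 79.9 [array([16.1, 30.4]), array([13.7, 86.3]), np.float64(89.8)]
side lips- 96 x [-26.4  57.8] y [-38.1 -31.4 -24.3] z 80.0 [array([ 16.1, -31.3]), array([14.8, 86.6]), np.float64(89.6)]
side tube 161 x [-2.3  7.8] y [-7.  -2.3  4. ] z 136.8 [array([ 0.9, -0.7]), array([11. , 18.9]), np.float64(64.9)]
```

Emit:
step_arm:
  increments:
    - {"slide":[0,0,0.0007],"roll":0}
    - {"slide":[-0.006,0,0.0007],"roll":0}
    - {"slide":[-0.012,0,0.0007],"roll":0}
    - {"slide":[-0.016,0,0.0007],"roll":0}
    - {"slide":[-0.016,0,0.0007],"roll":0}

```text
t: 8.6
eef_pos: [544.6, 222.3, 90.5]
tcp_rot: [3.141, -0.0, 1.788]
ft_force: [-0.1, -0.4, -1.9]
opening: 0.167
grip_force: 30.0
```

```bash
cat > st.py <<'E'
from h import *
s=state();x0=np.array([578.2,65.]);a=np.radians(-77.5);u=np.array([np.cos(a),np.sin(a)]);v=np.array([-u[1],u[0]])
d=s["eef_pos"][:2]-x0;f=s["ft_force"]
print(s["t"],"x",(d@u).round(1),"y",(d@v).round(1),"z",s["eef_pos"][2].round(1),"Fx",(f[:2]@u).round(1),"Fy",(f[:2]@v).round(1),"Fz",f[2].round(1),"M",s["moment"].round(2),"rot",s["tcp_rot"].round(3),s["grip_force"])
E
python3 st.py
```

```text
8.6 x -160.9 y 1.3 z 90.5 Fx 0.4 Fy -0.2 Fz -1.9 M [-0.02  0.08  0.01] rot [ 3.141 -0.     1.788] 29.991314113140106
```

Emit:
step_arm:
  increments:
    - {"slide":[-0.006,0,0],"roll":0}
    - {"slide":[-0.012,0,0],"roll":0}
    - {"slide":[-0.018,0,0],"roll":0}
    - {"slide":[-0.025,0,0],"roll":0}
    - {"slide":[-0.025,0,0],"roll":0}

```text
t: 9.22
eef_pos: [549.7, 198.3, 90.6]
tcp_rot: [3.142, -0.001, 1.788]
ft_force: [-1.7, 4.0, 0.4]
opening: 0.165
grip_force: 30.0
```

```bash
python3 st.py
```

```text
9.225 x -136.3 y 1.1 z 90.6 Fx -4.3 Fy -0.8 Fz 0.4 M [ 0.41  0.31 -0.1 ] rot [ 3.142e+00 -1.000e-03  1.788e+00] 29.988538920879364
```

Emit:
step_arm:
  increments:
    - {"slide":[-0.004,0,0],"roll":0}
    - {"slide":[-0.008,0,0],"roll":0}
    - {"slide":[-0.012,0,0],"roll":0}
    - {"slide":[-0.012,0,0],"roll":0}

```text
t: 9.72
eef_pos: [552.3, 187.0, 90.6]
tcp_rot: [3.141, -0.001, 1.789]
ft_force: [-2.1, 6.2, 0.1]
opening: 0.171
grip_force: 30.0
```

```bash
python3 st.py; python3 look.py c
```

```text
9.725 x -124.7 y 1.2 z 90.6 Fx -6.5 Fy -0.7 Fz 0.1 M [ 0.9   0.4  -0.08] rot [ 3.141e+00 -1.000e-03  1.789e+00] 29.989486634731293
9.725 [552.3 187.   90.6] [-2.1  6.2  0.1] [ 0.9   0.4  -0.08] 0.17148392045416727 29.989486634731293
top fork 94 x [-70.2 -50.7] y [-30.   -7.5  25.5] z 74.7 [array([-61.5,  -1.4]), array([23. , 58.4]), np.float64(0.0)]
top lips+ 69 x [-27.5  56.3] y [15.9 27.3 35.3] z 79.3 [array([15.1, 25.8]), array([88.3, 18.7]), np.float64(2.6)]
top lips- 78 x [-28.6  57.2] y [-39.6 -32.7 -17.2] z 79.8 [array([ 15.2, -28.1]), array([89.3, 24. ]), np.float64(0.3)]
top tube 28 x [-7.7  4. ] y [-9.2 -3.7  3.6] z 173.9 [array([-2. , -2.7]), array([12.5, 11.4]), np.float64(74.6)]
side fork 225 x [-131.7  -51.3] y [-28.3  -3.4  25.6] z 75.0 [array([-88.9,   0.1]), array([56.9, 81.8]), np.float64(72.8)]
side lips+ 98 x [-26.3  57.5] y [23.  30.1 37.1] z 79.9 [array([15. , 30.2]), array([88.8, 14.3]), np.float64(0.3)]
side lips- 103 x [-28.5  56.8] y [-38.5 -32.3 -24.8] z 80.1 [array([ 14.6, -31.4]), array([14.8, 88.8]), np.float64(89.4)]
side tube 158 x [-2.7  7.3] y [-7.  -2.2  4.2] z 136.4 [array([ 0. , -0.1]), array([11. , 18.5]), np.float64(61.6)]
```

Emit:
step_arm:
  increments:
    - {"slide":[-0.002,0,0],"roll":0}
    - {"slide":[-0.004,0,0],"roll":0}
    - {"slide":[-0.004,0,0],"roll":0}

```text
t: 10.2
eef_pos: [553.1, 183.8, 90.8]
tcp_rot: [3.141, -0.002, 1.789]
ft_force: [-3.1, 11.8, 2.1]
opening: 0.169
grip_force: 30.0
```

```bash
python3 st.py
```

```text
10.2 x -121.4 y 1.2 z 90.8 Fx -12.2 Fy -0.4 Fz 2.1 M [1.9  0.62 0.01] rot [ 3.141e+00 -2.000e-03  1.789e+00] 29.989948868751526
```

Emit:
step_arm:
  increments:
    - {"slide":[-0.001,0,0],"roll":0}
    - {"slide":[-0.002,0,0],"roll":0}
    - {"slide":[-0.002,0,0],"roll":0}

```text
t: 10.58
eef_pos: [553.5, 182.0, 90.8]
tcp_rot: [3.141, -0.002, 1.789]
ft_force: [-3.5, 12.9, 2.1]
opening: 0.166
grip_force: 30.0
```

```bash
python3 st.py
```

```text
10.575 x -119.6 y 1.2 z 90.8 Fx -13.4 Fy -0.6 Fz 2.1 M [ 2.13  0.7  -0.03] rot [ 3.141e+00 -2.000e-03  1.789e+00] 29.990539848804474
```

Emit:
step_arm:
  increments:
    - {"slide":[-0.001,0,0],"roll":0}
    - {"slide":[-0.002,0,0],"roll":0}
    - {"slide":[-0.0025,0,0],"roll":0}
    - {"slide":[-0.0025,0,0],"roll":0}

```text
t: 11.08
eef_pos: [554.0, 179.7, 90.8]
tcp_rot: [3.141, -0.002, 1.788]
ft_force: [-4.4, 14.2, 3.5]
opening: 0.166
grip_force: 30.0
```

```bash
python3 st.py
```

```text
11.075 x -117.3 y 1.2 z 90.8 Fx -14.8 Fy -1.2 Fz 3.5 M [ 2.38  0.73 -0.02] rot [ 3.141e+00 -2.000e-03  1.788e+00] 29.990886747837067
```

Emit:
step_arm:
  increments:
    - {"slide":[-0.001,0,0],"roll":0}
    - {"slide":[-0.002,0,0],"roll":0}
    - {"slide":[-0.0025,0,0],"roll":0}
    - {"slide":[-0.0025,0,0],"roll":0}

```text
t: 11.58
eef_pos: [554.5, 177.3, 90.8]
tcp_rot: [3.141, -0.002, 1.789]
ft_force: [-3.7, 14.2, 2.6]
opening: 0.164
grip_force: 30.0
```

```bash
python3 st.py
```

```text
11.575 x -114.8 y 1.2 z 90.8 Fx -14.7 Fy -0.5 Fz 2.6 M [ 2.39  0.67 -0.01] rot [ 3.141e+00 -2.000e-03  1.789e+00] 29.99138832092285
```

Emit:
step_arm:
  increments:
    - {"slide":[-0.001,0,0],"roll":0}
    - {"slide":[-0.002,0,0],"roll":0}
    - {"slide":[-0.0025,0,0],"roll":0}
    - {"slide":[-0.0025,0,0],"roll":0}

```text
t: 12.08
eef_pos: [555.1, 174.9, 90.8]
tcp_rot: [3.141, -0.002, 1.789]
ft_force: [-3.3, 14.0, 3.2]
opening: 0.167
grip_force: 30.0
```

```bash
python3 st.py
```

```text
12.075 x -112.2 y 1.2 z 90.8 Fx -14.4 Fy -0.2 Fz 3.2 M [ 2.38  0.74 -0.04] rot [ 3.141e+00 -2.000e-03  1.789e+00] 29.991698563098907
```

Emit:
step_arm:
  increments:
    - {"slide":[-0.001,0,0],"roll":0}
    - {"slide":[-0.002,0,0],"roll":0}
    - {"slide":[-0.0025,0,0],"roll":0}
    - {"slide":[-0.0025,0,0],"roll":0}

```text
t: 12.58
eef_pos: [555.6, 172.4, 90.8]
tcp_rot: [3.141, -0.002, 1.789]
ft_force: [-3.4, 13.5, 2.3]
opening: 0.162
grip_force: 30.0
```

```bash
python3 st.py
```

```text
12.575 x -109.8 y 1.2 z 90.8 Fx -13.9 Fy -0.4 Fz 2.3 M [2.46 0.7  0.03] rot [ 3.141e+00 -2.000e-03  1.789e+00] 29.9917933344841
```

Emit:
step_arm:
  increments:
    - {"slide":[-0.001,0,0],"roll":0}
    - {"slide":[-0.002,0,0],"roll":0}
    - {"slide":[-0.0025,0,0],"roll":0}
    - {"slide":[-0.0025,0,0],"roll":0}

```text
t: 13.08
eef_pos: [556.2, 170.0, 90.8]
tcp_rot: [3.141, -0.002, 1.789]
ft_force: [-3.4, 14.7, 2.6]
opening: 0.17
grip_force: 30.0
```

```bash
python3 st.py; python3 look.py d
```

```text
13.075 x -107.3 y 1.2 z 90.8 Fx -15.1 Fy -0.1 Fz 2.6 M [ 2.52  0.71 -0.01] rot [ 3.141e+00 -2.000e-03  1.789e+00] 29.991912245750427
13.075 [556.2 170.   90.8] [-3.4 14.7  2.6] [ 2.52  0.71 -0.01] 0.17008174144586125 29.991912245750427
top lips+ 66 x [-27.1  54.7] y [16.9 28.7 35.6] z 79.6 [array([14. , 26.1]), array([19.2, 85.1]), np.float64(89.7)]
top lips- 91 x [-26.5  58.5] y [-39.9 -31.2 -16.5] z 79.0 [array([ 14.8, -28. ]), array([24. , 88.5]), np.float64(89.8)]
top tube 28 x [-7.7  3.9] y [-9. -4.  4.] z 172.7 [array([-2. , -2.3]), array([12.7, 11.6]), np.float64(75.0)]
side fork 154 x [-114.2  -51.7] y [-28.   -4.7  21.2] z 75.2 [array([-81.5,  -0.2]), array([51.5, 64.2]), np.float64(72.1)]
side lips+ 98 x [-27.1  57.7] y [23.8 29.9 37.5] z 80.0 [array([14.8, 30.7]), array([14. , 88.7]), np.float64(89.4)]
side lips- 103 x [-29.   58.1] y [-38.2 -31.7 -24.6] z 79.9 [array([ 14.9, -31.1]), array([14.4, 89.4]), np.float64(89.7)]
side tube 162 x [-1.8  7.8] y [-6.8 -2.4  3.9] z 136.4 [array([0.5, 0.4]), array([11.7, 17.4]), np.float64(50.8)]
```

View pics/side_d.png

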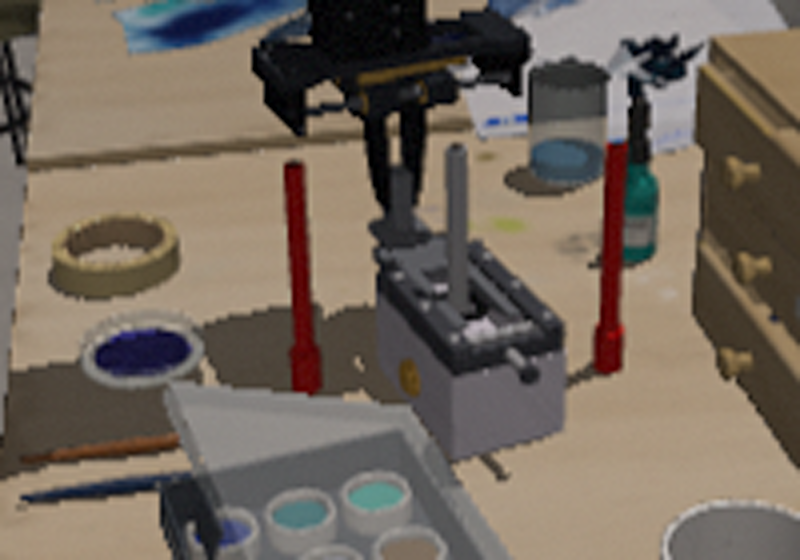

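The fork sits in the guide, prongs straddling the tube, with tips at about (450,330) px. The stop bar near (510,335) has not been reached yet, so I continue.

Emit:
step_arm:
  increments:
    - {"slide":[-0.001,0,0],"roll":0}
    - {"slide":[-0.002,0,0],"roll":0}
    - {"slide":[-0.0025,0,0],"roll":0}
    - {"slide":[-0.0025,0,0],"roll":0}

```text
t: 13.68
eef_pos: [556.8, 167.5, 90.8]
tcp_rot: [3.141, -0.002, 1.789]
ft_force: [-3.3, 15.3, 2.3]
opening: 0.169
grip_force: 30.0
```

```bash
python3 st.py
```

```text
13.675 x -104.8 y 1.3 z 90.8 Fx -15.7 Fy 0.1 Fz 2.3 M [ 2.46  0.63 -0.03] rot [ 3.141e+00 -2.000e-03  1.789e+00] 29.99217599630356
```

Emit:
step_arm:
  increments:
    - {"slide":[-0.001,0,0],"roll":0}
    - {"slide":[-0.002,0,0],"roll":0}
    - {"slide":[-0.0025,0,0],"roll":0}
    - {"slide":[-0.0025,0,0],"roll":0}

```text
t: 14.18
eef_pos: [557.2, 165.1, 90.8]
tcp_rot: [3.141, -0.002, 1.789]
ft_force: [-3.6, 15.6, 3.4]
opening: 0.167
grip_force: 30.0
```

```bash
python3 st.py
```

```text
14.175 x -102.3 y 1.2 z 90.8 Fx -16.0 Fy -0.1 Fz 3.4 M [ 2.46  0.7  -0.  ] rot [ 3.141e+00 -2.000e-03  1.789e+00] 29.99202847480774
```

Emit:
step_arm:
  increments:
    - {"slide":[-0.001,0,0],"roll":0}
    - {"slide":[-0.002,0,0],"roll":0}
    - {"slide":[-0.0025,0,0],"roll":0}
    - {"slide":[-0.0025,0,0],"roll":0}

```text
t: 14.68
eef_pos: [557.8, 162.7, 90.8]
tcp_rot: [3.141, -0.002, 1.789]
ft_force: [-3.6, 14.5, 2.7]
opening: 0.165
grip_force: 30.0
```

```bash
python3 st.py
```

```text
14.675 x -99.8 y 1.2 z 90.8 Fx -14.9 Fy -0.4 Fz 2.7 M [ 2.51  0.67 -0.04] rot [ 3.141e+00 -2.000e-03  1.789e+00] 29.992239475250244
```

Emit:
step_arm:
  increments:
    - {"slide":[-0.001,0,0],"roll":0}
    - {"slide":[-0.002,0,0],"roll":0}
    - {"slide":[-0.0025,0,0],"roll":0}
    - {"slide":[-0.0025,0,0],"roll":0}

```text
t: 15.18
eef_pos: [558.3, 160.3, 90.8]
tcp_rot: [3.141, -0.002, 1.789]
ft_force: [-3.2, 15.0, 2.6]
opening: 0.167
grip_force: 30.0
```

```bash
python3 st.py
```

```text
15.175 x -97.3 y 1.2 z 90.8 Fx -15.3 Fy 0.1 Fz 2.6 M [2.55 0.71 0.03] rot [ 3.141e+00 -2.000e-03  1.789e+00] 29.992334246635437
```

Emit:
step_arm:
  increments:
    - {"slide":[-0.001,0,0],"roll":0}
    - {"slide":[-0.002,0,0],"roll":0}
    - {"slide":[-0.0025,0,0],"roll":0}
    - {"slide":[-0.0025,0,0],"roll":0}

```text
t: 15.68
eef_pos: [558.5, 159.3, 90.9]
tcp_rot: [3.141, -0.004, 1.788]
ft_force: [-6.2, 26.7, 3.2]
opening: 0.168
grip_force: 30.0
```

```bash
python3 st.py
```

```text
15.675 x -96.3 y 1.2 z 90.9 Fx -27.4 Fy -0.3 Fz 3.2 M [4.41 1.08 0.02] rot [ 3.141 -0.004  1.788] 29.99458819627762
```

Stop felt: about 12 N above sliding friction. I hold briefly, relax the push and release.

Emit:
step_arm:
  increments:
    - {"slide":[0,0,0],"roll":0}
    - {"slide":[0,0,0],"roll":0}
    - {"slide":[0,0,0],"roll":0}
    - {"slide":[0.0007,0,0],"roll":0}
    - {"slide":[0.0014,0,0],"roll":0}

```text
t: 16.3
eef_pos: [558.5, 159.4, 90.8]
tcp_rot: [3.141, -0.002, 1.789]
ft_force: [-3.1, 12.9, 2.3]
opening: 0.167
grip_force: 30.0
```

Emit:
step_arm:
  fingers: 0.7
  increments:
    - {"slide":[0,0,0],"roll":0}
    - {"slide":[0,0,0],"roll":0}
    - {"slide":[0,0,0],"roll":0}
    - {"slide":[0,0,0],"roll":0}
    - {"slide":[0,0,0],"roll":0}

```text
t: 16.92
eef_pos: [558.9, 157.5, 90.4]
tcp_rot: [3.142, -0.0, 1.789]
ft_force: [0.2, -0.4, -0.3]
opening: 0.638
grip_force: 0.0
```

```bash
python3 st.py;python3 look.py e; python3 -c "
from h import *
c=cam('side')
for m in mark_of('side','tube_top')[:4]: print(m,atz(c,m['uv'],175))
go([556,158,240]); go([578,65,240])"
```

```text
16.925 x -94.5 y 1.2 z 90.4 Fx 0.5 Fy 0.1 Fz -0.3 M [-0.07  0.03  0.02] rot [ 3.142 -0.     1.789] 0.0
16.925 [558.9 157.5  90.4] [ 0.2 -0.4 -0.3] [-0.07  0.03  0.02] 0.6376239353366829 0.0
top lips+ 67 x [-28.3  55.5] y [17.  29.6 35.4] z 79.8 [array([14.9, 26. ]), array([88.1, 19.7]), np.float64(1.7)]
top lips- 77 x [-26.4  58. ] y [-39.3 -33.2 -17.7] z 80.0 [array([ 15.2, -27.7]), array([89.3, 23.9]), np.float64(0.4)]
top tube 28 x [-7.7  3.9] y [-9.1 -4.2  3.6] z 174.7 [array([-2.1, -2.8]), array([13. , 11.5]), np.float64(76.2)]
side fork 118 x [-103.8  -51.9] y [-26.1  -4.5  17.6] z 74.9 [array([-74.7,  -0.5]), array([46. , 54.7]), np.float64(71.9)]
side lips+ 98 x [-28.6  57.6] y [23.3 29.9 36.9] z 79.8 [array([14.4, 29.9]), array([14.5, 87.9]), np.float64(89.5)]
side lips- 101 x [-27.9  56.6] y [-38.3 -31.9 -24.3] z 80.1 [array([ 14.8, -31. ]), array([14.7, 89.1]), np.float64(89.7)]
side tube 162 x [-4.2  7.2] y [-6.6 -2.3  4. ] z 135.8 [array([ 0.9, -0.7]), array([11. , 14.3]), np.float64(65.0)]
{'uv': [251.6, 201.3], 'confidence': 0.89} [472.10972992  59.67045363 175.        ]
{'uv': [331.0, 195.4], 'confidence': 0.67} [668.75509812  48.53326341 175.        ]
{'uv': [294.0, 195.0], 'confidence': 0.61} [580.1539944   72.63811403 175.        ]
slide [ 0.0011 -0.0027 -0.1496] roll 0 yawnow 1.7887 tilt [ 1.e-04  1.e-04 -1.e+00]
slide [-0.0945 -0.0013 -0.1496] roll 0 yawnow 1.7887 tilt [ 1.e-04  1.e-04 -1.e+00]
```

View pics/side_e.png

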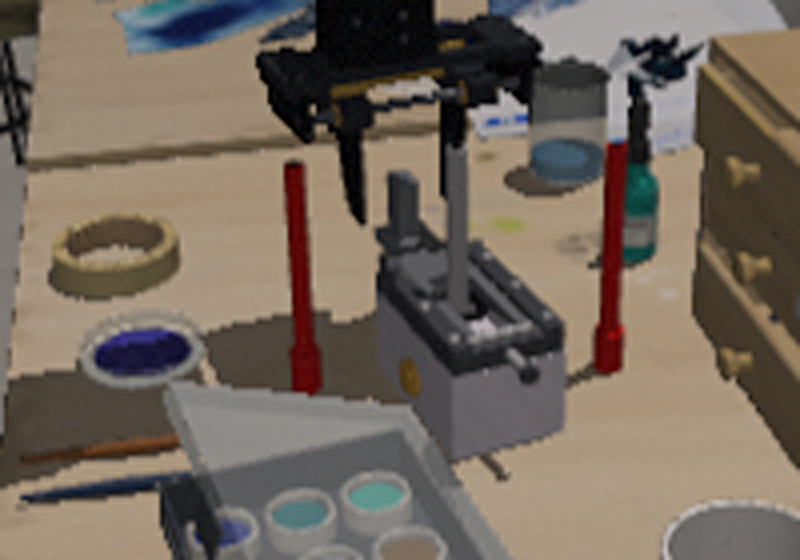

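The fork stays home with its tab free between the open fingers. I rise and go over the tube.

Emit:
step_arm:
  fingers: 0.6
  increments:
    - {"slide":[0,0,-0.05],"roll":0}
    - {"slide":[0,0,-0.1],"roll":0}
    - {"slide":[0,0,-0.15],"roll":0}
    - {"slide":[0,0,-0.15],"roll":0}

```text
t: 17.62
eef_pos: [560.1, 157.9, 244.1]
tcp_rot: [3.135, 0.0, 1.789]
ft_force: [-0.1, -0.8, -0.6]
opening: 0.601
grip_force: 0.0
```

Emit:
step_arm:
  increments:
    - {"slide":[-0.03,0,0],"roll":0}
    - {"slide":[-0.06,0,0],"roll":0}
    - {"slide":[-0.093,0,0],"roll":0}
    - {"slide":[-0.093,0,0],"roll":0}

```text
t: 18.12
eef_pos: [578.9, 65.2, 239.1]
tcp_rot: [-3.14, -0.0, 1.786]
ft_force: [0.3, 0.7, -0.4]
opening: 0.6
grip_force: 0.0
```

```bash
python3 st.py;python3 - <<'E'
from h import *
c=cam("wrist");save(c,"w5.png");W=cloud(c).reshape(-1,3)
p=W[(abs(W[:,0]-578)<25)&(abs(W[:,1]-66)<25)&(abs(W[:,2]-172)<6)]
print(len(p))
if len(p)>5: print(p.mean(0),cv2.minAreaRect(p[:,:2].astype(np.float32)))
for m in mark_of("wrist","tube_top")[:2]: print(m,atz(c,m["uv"],175))
E
```

```text
18.125 x -0.0 y 0.8 z 239.1 Fx -0.6 Fy 0.4 Fz -0.4 M [-0.09  0.08 -0.03] rot [-3.14  -0.     1.786] 0.0
246
[579.33894125  67.96635742 174.35523383] ((579.47412109375, 67.29224395751953), (13.13443660736084, 13.105947494506836), 61.11560821533203)
{'uv': [284.6, 221.7], 'confidence': 0.82} [580.79891607  65.84575741 175.        ]
{'uv': [167.4, 167.9], 'confidence': 0.82} [481.82068517  88.98544045 175.        ]
```

View pics/w5.png

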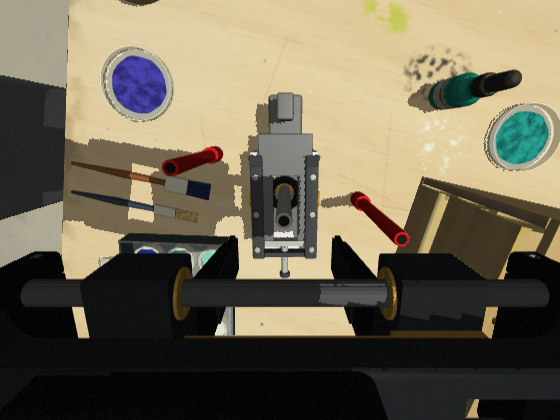

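The wrist view shows the tube in the slot with its top at (284,222) px, fork in place behind it, and the red tubes clear of the fingers. I descend and grip.

Emit:
step_arm:
  increments:
    - {"slide":[0.0015,0.0006,0.04],"roll":0}
    - {"slide":[0.0015,0.0006,0.08],"roll":0}
    - {"slide":[0.0015,0.0006,0.11],"roll":0}
    - {"slide":[0.0015,0.0006,0.11],"roll":0}

```text
t: 18.73
eef_pos: [578.0, 69.4, 128.5]
tcp_rot: [-3.137, -0.001, 1.79]
ft_force: [-0.5, 0.6, 0.1]
opening: 0.603
grip_force: 0.0
```

Emit:
step_arm:
  fingers: 0
  increments:
    - {"slide":[0,0,0],"roll":0}
    - {"slide":[0,0,0],"roll":0}
    - {"slide":[0,0,0],"roll":0}
    - {"slide":[0,0,0],"roll":0}
    - {"slide":[0,0,0],"roll":0}

```text
t: 19.35
eef_pos: [579.1, 68.3, 130.6]
tcp_rot: [-3.141, -0.0, 1.789]
ft_force: [-2.0, -0.5, 2.2]
opening: 0.14
grip_force: 30.0
```

Emit:
step_arm:
  increments:
    - {"slide":[0,0,0],"roll":0}
    - {"slide":[0,0,0],"roll":0}

```text
t: 19.6
eef_pos: [579.1, 68.3, 130.5]
tcp_rot: [-3.141, -0.0, 1.789]
ft_force: [-3.2, -0.7, 3.7]
opening: 0.143
grip_force: 30.0
```

```bash
python3 st.py
```

```text
19.6 x -3.1 y 1.6 z 130.5 Fx 0.0 Fy -3.2 Fz 3.7 M [-0.2   0.65  0.05] rot [-3.141 -0.     1.789] 29.980183839797974
```

Emit:
step_arm:
  increments:
    - {"slide":[0,-0.0003,-0.0005],"roll":0}
    - {"slide":[0,-0.0003,-0.001],"roll":0}
    - {"slide":[0,-0.0003,-0.0015],"roll":0}
    - {"slide":[0,-0.0003,-0.002],"roll":0}

```text
t: 20.1
eef_pos: [578.8, 68.4, 132.2]
tcp_rot: [-3.141, -0.0, 1.789]
ft_force: [-0.4, 0.3, -6.2]
opening: 0.141
grip_force: 30.0
```

```bash
python3 st.py
```

```text
20.1 x -3.1 y 1.3 z 132.2 Fx -0.4 Fy -0.4 Fz -6.2 M [-0.19  0.21  0.01] rot [-3.141 -0.     1.789] 29.97605949640274
```

Emit:
step_arm:
  increments:
    - {"slide":[0,0,-0.002],"roll":0}
    - {"slide":[0,0,-0.004],"roll":0}
    - {"slide":[0,0,-0.007],"roll":0}
    - {"slide":[0,0,-0.01],"roll":0}
    - {"slide":[0,0,-0.013],"roll":0}

```text
t: 20.72
eef_pos: [578.9, 68.3, 145.6]
tcp_rot: [-3.141, -0.0, 1.789]
ft_force: [-2.7, -0.2, -7.2]
opening: 0.144
grip_force: 30.0
```

```bash
python3 st.py
```

```text
20.725 x -3.1 y 1.4 z 145.6 Fx -0.4 Fy -2.7 Fz -7.2 M [-0.18  0.4   0.04] rot [-3.141 -0.     1.789] 29.970300793647766
```

Emit:
step_arm:
  increments:
    - {"slide":[0,-0.0002,-0.007],"roll":0}
    - {"slide":[0,-0.0002,-0.014],"roll":0}
    - {"slide":[0,-0.0002,-0.021],"roll":0}
    - {"slide":[0,-0.0002,-0.028],"roll":0}
    - {"slide":[0,-0.0002,-0.035],"roll":0}

```text
t: 21.35
eef_pos: [578.9, 68.3, 181.1]
tcp_rot: [3.141, 0.0, 1.789]
ft_force: [-1.6, -0.5, -0.7]
opening: 0.143
grip_force: 30.0
```

```bash
python3 st.py
```

```text
21.35 x -3.1 y 1.4 z 181.1 Fx 0.1 Fy -1.7 Fz -0.7 M [-0.11  0.19  0.02] rot [3.141 0.    1.789] 29.96115893125534
```

Emit:
step_arm:
  increments:
    - {"slide":[0,0,-0.01],"roll":0}
    - {"slide":[0,0,-0.02],"roll":0}
    - {"slide":[0,0,-0.035],"roll":0}
    - {"slide":[0,0,-0.055],"roll":0}
    - {"slide":[0,0,-0.08],"roll":0}

```text
t: 21.98
eef_pos: [578.7, 68.3, 261.7]
tcp_rot: [3.142, -0.0, 1.789]
ft_force: [-0.0, -0.6, -0.9]
opening: 0.144
grip_force: 30.0
```

```bash
python3 st.py; python3 look.py f
python3 - <<'E'
from h import *
c=cam("side")
for n,k in(("side","mug_mouth"),("wrist","mug_mouth"),("top","mug_mouth")):
    c=cam(n)
    for m in mark_of(n,k)[:1]: print(n,m,atz(c,m["uv"],95))
    W=cloud(c).reshape(-1,3);p=W[(abs(W[:,0]-645)<70)&(abs(W[:,1]+250)<70)&(abs(W[:,2]-94)<3)]
    if len(p)>20:
        print(cv2.minEnclosingCircle(p[:,:2].astype(np.float32)),np.percentile(p,[2,98],axis=0))
E
```

```text
21.975 x -3.1 y 1.2 z 261.7 Fx 0.6 Fy -0.2 Fz -0.9 M [-0.03  0.03 -0.07] rot [ 3.142 -0.     1.789] 29.98406410217285
21.975 [578.7  68.3 261.7] [-0.  -0.6 -0.9] [-0.03  0.03 -0.07] 0.14398936264676407 29.98406410217285
top fork 47 x [-108.9  -50.1] y [-28.7 -16.5  14.9] z 73.8 [array([-78.8,  -8.6]), array([30.2, 66. ]), np.float64(71.6)]
top lips- 7 x [34.6 42.9] y [-39.3 -36.3 -28.8] z 79.5 [array([ 40.2, -34.8]), array([13.4,  4.1]), np.float64(49.4)]
side fork 135 x [-104.9  -51.5] y [-26.5  -3.3  26.6] z 75.3 [array([-74. ,   4.7]), array([56.2, 54.7]), np.float64(71.9)]
side lips+ 96 x [-26.4  56.8] y [23.4 29.8 37.4] z 80.1 [array([15. , 30.3]), array([15.3, 87.6]), np.float64(88.6)]
side lips- 105 x [-28.1  58.5] y [-38.3 -32.6 -24.5] z 80.1 [array([ 15., -31.]), array([15.2, 88. ]), np.float64(89.8)]
side tube 133 x [-5.3 10.4] y [-7.4 -1.1 12. ] z 165.7 [array([4.4, 0.6]), array([20.3, 16.1]), np.float64(63.0)]
side {'uv': [365.4, 298.0], 'confidence': 0.61} [ 646.5795464  -249.88745387   95.        ]
((650.1898193359375, -248.21322631835938), 42.91389465332031) [[ 610.66384191 -289.63578449   91.2157035 ]
 [ 689.77238424 -209.30154658   95.70891314]]
((640.9833984375, -251.81903076171875), 49.775630950927734) [[ 604.83762086 -287.40879213   91.23790967]
 [ 688.00738576 -207.53823378   96.52289571]]
```

View pics/side_f.png

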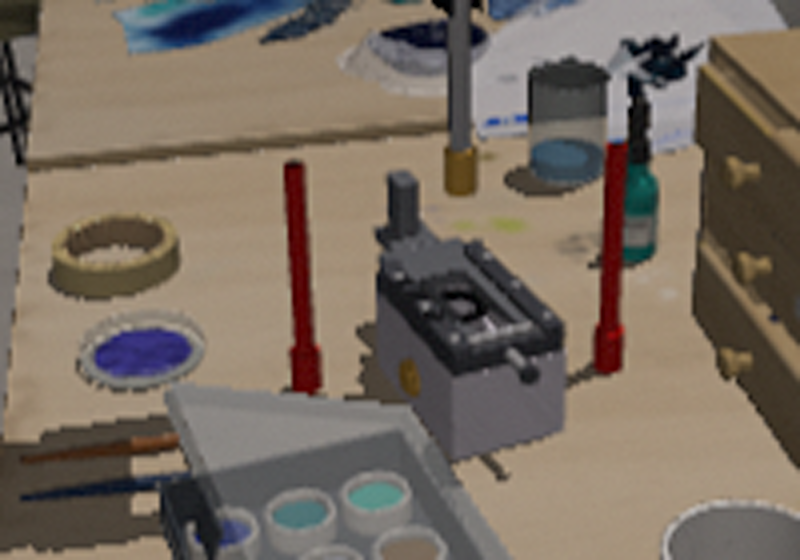

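The tube is out and hanging vertically with its brass ferrule at (460,170) px. The fork is still in the guide. On to the mug.

```bash
python3 -c "
from h import *
go([649,-249,262])"
```

```text
slide [-3.25e-01  2.00e-04 -2.50e-03] roll 0 yawnow 1.7888 tilt [ 4.0e-04 -1.3e-03 -1.0e+00]
```

Emit:
step_arm:
  increments:
    - {"slide":[-0.03,0,0],"roll":0}
    - {"slide":[-0.075,0,0],"roll":0}
    - {"slide":[-0.125,0,0],"roll":0}
    - {"slide":[-0.17,0,0],"roll":0}
    - {"slide":[-0.21,0,0],"roll":0}

```text
t: 23.05
eef_pos: [624.3, -138.4, 259.8]
tcp_rot: [-3.141, -0.001, 1.788]
ft_force: [0.7, -0.4, -1.3]
opening: 0.141
grip_force: 30.0
```

Emit:
step_arm:
  increments:
    - {"slide":[-0.04,0,0],"roll":0}
    - {"slide":[-0.08,0,0],"roll":0}
    - {"slide":[-0.105,0,0],"roll":0}
    - {"slide":[-0.115,0,0],"roll":0}
    - {"slide":[-0.115,0,0],"roll":0}

```text
t: 23.68
eef_pos: [648.9, -249.0, 259.8]
tcp_rot: [-3.141, -0.001, 1.788]
ft_force: [-0.6, 1.3, -0.1]
opening: 0.139
grip_force: 30.0
```

Run:
```python
from h import *
s=state();print(s["eef_pos"],s["grip_force"],s["opening"])
c=cam("side");b=cv2.resize(c["color"][190:400,280:450][:,:,::-1],(486,600),interpolation=cv2.INTER_CUBIC);cv2.imwrite("pics/g.png",b)
W=cloud(c).reshape(-1,3);q=s["eef_pos"]
p=W[(abs(W[:,0]-q[0])<25)&(abs(W[:,1]-q[1])<25)&(W[:,2]>110)&(W[:,2]<230)]
for z in range(135,220,20):
    r=p[abs(p[:,2]-z)<10]
    if len(r): print(z,len(r),r.mean(0).round(1))
if len(p): print("low",p[:,2].min())
go([649,-249,135])
```

```text
[ 648.93228027 -248.95742087  259.83384954] 29.984358251094818 0.13938116177059395
135 27 [ 645.4 -256.9  142. ]
155 112 [ 646.  -257.9  155. ]
175 104 [ 646.9 -255.6  173.2]
195 80 [ 647.2 -255.3  195. ]
215 85 [ 647.1 -255.3  215.2]
low 139.39819192049845
slide [-0.0007 -0.      0.1251] roll 0 yawnow 1.789 tilt [ 6.e-04 -4.e-04 -1.e+00]
```

View pics/g.png

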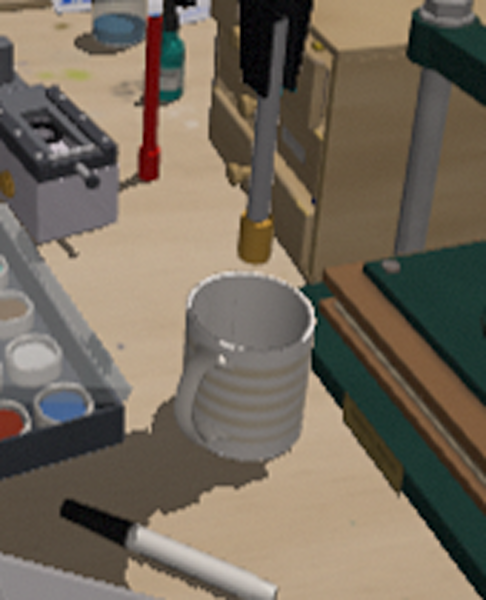

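The tube hangs right above the mug's mouth (250,310 px). There is a press with a green arm to the right at (440,40), so I check clearance for the gripper body.

Run:
```python
from h import *
for n in("side","top","wrist"):
    W=cloud(cam(n)).reshape(-1,3);p=W[(W[:,0]>690)&(W[:,0]<850)&(W[:,1]>-400)&(W[:,1]<-120)&(W[:,2]>110)&(W[:,2]<290)]
    print(n,len(p),(np.percentile(p,[0,5,50,100],axis=0).round(0).tolist() if len(p) else ""))
    q=p[p[:,0]<770];print(len(q),(q.min(0).round(),q.max(0).round()) if len(q) else "")
```

```text
side 6224 [[756.0, -400.0, 110.0], [771.0, -384.0, 124.0], [806.0, -290.0, 235.0], [847.0, -120.0, 290.0]]
295 (array([ 756., -130.,  111.]), array([ 770., -120.,  215.]))
top 1415 [[755.0, -400.0, 110.0], [789.0, -386.0, 185.0], [807.0, -258.0, 252.0], [850.0, -120.0, 287.0]]
28 (array([ 755., -127.,  125.]), array([ 768., -120.,  220.]))
wrist 15132 [[758.0, -381.0, 110.0], [766.0, -337.0, 129.0], [798.0, -178.0, 232.0], [850.0, -120.0, 259.0]]
930 (array([ 758., -126.,  110.]), array([ 770., -120.,  216.]))
```

Emit:
step_arm:
  increments:
    - {"slide":[0,0,0.03],"roll":0}
    - {"slide":[0,0,0.06],"roll":0}
    - {"slide":[0,0,0.09],"roll":0}
    - {"slide":[0,0,0.115],"roll":0}
    - {"slide":[0,0,0.125],"roll":0}

```text
t: 24.5
eef_pos: [648.7, -248.2, 134.3]
tcp_rot: [-3.14, -0.001, 1.789]
ft_force: [0.0, 0.6, 0.6]
opening: 0.14
grip_force: 30.0
```

Emit:
step_arm:
  increments:
    - {"slide":[0,0,0.002],"roll":0}
    - {"slide":[0,0,0.004],"roll":0}
    - {"slide":[0,0,0.005],"roll":0}
    - {"slide":[0,0,0.005],"roll":0}

```text
t: 25.0
eef_pos: [649.2, -249.1, 130.9]
tcp_rot: [3.141, 0.0, 1.789]
ft_force: [-0.3, 0.4, -0.4]
opening: 0.143
grip_force: 30.0
```

```bash
python3 st.py
```

```text
25.0 x 322.0 y 1.3 z 130.9 Fx -0.5 Fy -0.2 Fz -0.4 M [-0.05  0.03  0.03] rot [3.141 0.    1.789] 29.984317123889923
```

Lowering the last few millimetres to the floor.

Emit:
step_arm:
  increments:
    - {"slide":[0,0,0.001],"roll":0}
    - {"slide":[0,0,0.002],"roll":0}
    - {"slide":[0,0,0.003],"roll":0}
    - {"slide":[0,0,0.003],"roll":0}

```text
t: 25.5
eef_pos: [649.2, -249.1, 127.9]
tcp_rot: [3.141, 0.0, 1.789]
ft_force: [-0.5, -0.6, 3.9]
opening: 0.144
grip_force: 30.0
```

```bash
python3 st.py
```

```text
25.5 x 322.0 y 1.3 z 127.9 Fx 0.5 Fy -0.6 Fz 3.9 M [-0.01  0.26 -0.03] rot [3.141 0.    1.789] 29.98365819454193
```

Emit:
step_arm:
  fingers: 0.4
  increments:
    - {"slide":[0,0,0],"roll":0}
    - {"slide":[0,0,0],"roll":0}
    - {"slide":[0,0,0],"roll":0}
    - {"slide":[0,0,0],"roll":0}

```text
t: 26.0
eef_pos: [649.0, -249.0, 127.3]
tcp_rot: [-3.142, -0.0, 1.789]
ft_force: [0.2, 0.5, -0.1]
opening: 0.397
grip_force: 0.0
```

Emit:
step_arm:
  increments:
    - {"slide":[0,0,-0.02],"roll":0}
    - {"slide":[0,0,-0.05],"roll":0}
    - {"slide":[0,0,-0.09],"roll":0}
    - {"slide":[0,0,-0.13],"roll":0}
    - {"slide":[0,0,-0.13],"roll":0}

```text
t: 26.62
eef_pos: [649.9, -249.4, 260.9]
tcp_rot: [3.137, 0.004, 1.789]
ft_force: [-0.5, 0.4, -1.0]
opening: 0.399
grip_force: 0.0
```

```bash
python3 st.py
python3 - <<'E'
from h import *
c=cam("side");b=cv2.resize(c["color"][160:400,200:450][:,:,::-1],(625,600),interpolation=cv2.INTER_CUBIC);cv2.imwrite("pics/i.png",b)
E
```

```text
26.625 x 322.5 y 2.0 z 260.9 Fx -0.5 Fy -0.4 Fz -1.0 M [-0.08  0.04  0.04] rot [3.137 0.004 1.789] 0.0
```

View pics/i.png

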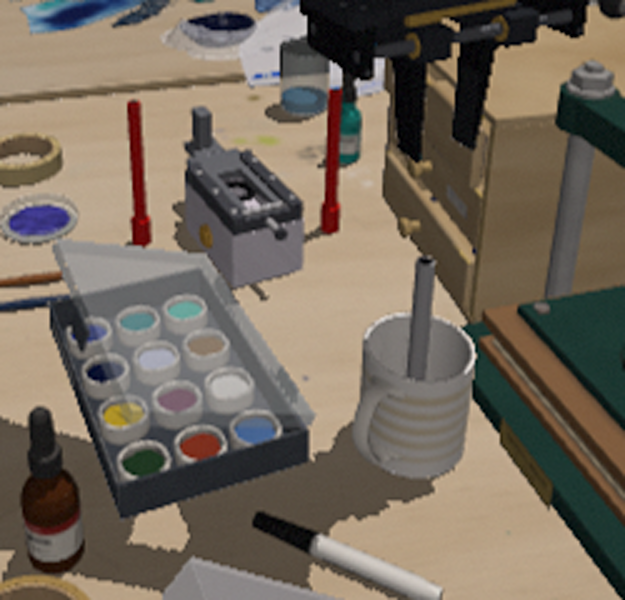

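The tube stands upright in the mug (top at 425,262 px), the fork is still home in the guide, and the gripper is clear. A short settle, then I hand in.

Emit:
step_arm:
  increments:
    - {"slide":[0,0,0],"roll":0}
    - {"slide":[0,0,0],"roll":0}
    - {"slide":[0,0,0],"roll":0}
    - {"slide":[0,0,0],"roll":0}

```text
t: 27.18
eef_pos: [649.0, -249.0, 257.1]
tcp_rot: [-3.141, -0.0, 1.789]
ft_force: [0.0, -0.1, 0.2]
opening: 0.401
grip_force: 0.0
```

```bash
python3 -c "
from h import *
print(env.job_done())"
```

```text
the job is handed in; nothing more can be done
None
```

The job is handed in at about 27 s, but no verdict came back: the fork is home against the end stop (about 12 N felt), and the tube was pulled out without jamming (about 7 N) and stands ferrule down in the mug, with the gripper clear.

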